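Run a fingertip along the pill organiser's lids to shut them

TASK

All seven lids of the pill organiser on the black tray stand ajar: starting at the end nearer the amber bottle, work along the row with a fingertip and press the lids gently shut one at a time, each in its turn, until the last at the far end is down and all lie flat. Leave the organiser standing where it is, do not pick it up, and do not disturb the other things on the tray.

Things in the scene. Friction and masses are not known exactly. Their poses are not given: they have to be found in the camera images.
- organiser: clear plastic weekly pill organiser, loose (0.3 to 0.5 kg), on the tray's floor about 4 mm above the work surface: open box 62 (x) by 256 (y) by 32 mm high, seven compartments in a row along its y at 36 mm pitch, each under its own lid. Origin: centre of its underside; z up; -x side is the front (nearer the robot), where the lids open. A shut lid's top lies 35 mm above its underside.
- lid1 (a joint): hinge angle (rad) of lid1, the tinted blue lid at the organiser's y = +108 mm: 0 is shut, grows as the front edge rises; starts between 0.22 and 0.5. All lids: plate 60 mm deep, 33.5 wide, 3 thick, hinged at the organiser's back (x = +29 mm, z = 32 mm), with a 6 by 14 mm thumb tab at the front.
- lid2 (a joint): hinge angle (rad) of lid2, the tinted blue lid at the organiser's y = +72 mm: 0 is shut, grows as the front edge rises; starts between 0.22 and 0.5. All lids: the hinge is stiff, stays where it is left, closes with about 1 N at the front and ends on a firm stop; at 0.5 rad the front stands about 32 mm up.
- lid3 (a joint): hinge angle (rad) of lid3, the tinted blue lid at the organiser's y = +36 mm: 0 is shut, grows as the front edge rises; starts between 0.22 and 0.5. Built like lid1.
- lid4 (a joint): hinge angle (rad) of lid4, the tinted blue lid at the organiser's y = +0 mm: 0 is shut, grows as the front edge rises; starts between 0.22 and 0.5. Built like lid1.
- lid5 (a joint): hinge angle (rad) of lid5, the tinted blue lid at the organiser's y = -36 mm: 0 is shut, grows as the front edge rises; starts between 0.22 and 0.5. Built like lid1.
- lid6 (a joint): hinge angle (rad) of lid6, the tinted blue lid at the organiser's y = -72 mm: 0 is shut, grows as the front edge rises; starts between 0.22 and 0.5. Built like lid1.
- lid7 (a joint): hinge angle (rad) of lid7, the tinted blue lid at the organiser's y = -108 mm: 0 is shut, grows as the front edge rises; starts between 0.22 and 0.5. Built like lid1.
- bottle: amber glass bottle with white cap, 42 mm diameter, 80 mm high, loose on the tray off one end of the organiser (either end). Origin: centre of its underside.
- tin: round steel tin, 60 mm diameter, 46 mm high, loose on the tray beyond one end of the organiser. Origin: centre of its underside.
- eggcup: white ceramic egg cup, 48 mm diameter, 58 mm high, loose on the tray beyond one end of the organiser. Origin: centre of its underside.
- carton: white and green medicine carton, 50 by 110 by 22 mm high, loose on the tray behind the organiser. Origin: centre of its underside; long side along its y.
- thermometer: white digital thermometer, 22 by 130 by 12 mm high, loose on the tray behind the organiser. Origin: centre of its underside; long side along its y.
Things that resemble listed ones, but are neither listed nor needed, are in the scene too. Leave any purple or red look-alike of the bottle alone.

How it is judged:
On the way, in this order (a step that is already met when the one before it is completed fails the run):
1. the first lid counted from the bottle's end is shut (((y of bottle in the frame of organiser above 0 m and value of joint lid1 below 0.06 rad) or (not (y of bottle in the frame of organiser above 0 m) and value of joint lid7 below 0.06 rad))), for 0.1 s.
2. the second lid counted from the bottle's end is shut (((y of bottle in the frame of organiser above 0 m and value of joint lid2 below 0.06 rad) or (not (y of bottle in the frame of organiser above 0 m) and value of joint lid6 below 0.06 rad))), for 0.1 s.
3. the third lid counted from the bottle's end is shut (((y of bottle in the frame of organiser above 0 m and value of joint lid3 below 0.06 rad) or (not (y of bottle in the frame of organiser above 0 m) and value of joint lid5 below 0.06 rad))), for 0.1 s.
4. the fourth lid counted from the bottle's end is shut (((y of bottle in the frame of organiser above 0 m and value of joint lid4 below 0.06 rad) or (not (y of bottle in the frame of organiser above 0 m) and value of joint lid4 below 0.06 rad))), for 0.1 s.
5. the fifth lid counted from the bottle's end is shut (((y of bottle in the frame of organiser above 0 m and value of joint lid5 below 0.06 rad) or (not (y of bottle in the frame of organiser above 0 m) and value of joint lid3 below 0.06 rad))), for 0.1 s.
6. the sixth lid counted from the bottle's end is shut (((y of bottle in the frame of organiser above 0 m and value of joint lid6 below 0.06 rad) or (not (y of bottle in the frame of organiser above 0 m) and value of joint lid2 below 0.06 rad))), for 0.1 s.
7. the seventh lid counted from the bottle's end is shut (((y of bottle in the frame of organiser above 0 m and value of joint lid7 below 0.06 rad) or (not (y of bottle in the frame of organiser above 0 m) and value of joint lid1 below 0.06 rad))), for 0.1 s.
At the end, for the whole second after the job is handed in: all seven lids within 0.06 rad of shut (front edge under 4 mm up), closed in order from the bottle's end, the organiser upright, at rest and within 25 mm of where it stood, every other thing on the tray within 15 mm of its place (value of joint each of lid1, lid2, lid3, lid4, lid5, lid6, lid7 below 0.06 rad and distance of organiser from where it was at the start of the episode below 0.025 m and angle between organiser's own z axis and vertical below 0.05 rad and linear speed of organiser below 0.02 m/s and distance of each of bottle, tin, eggcup, carton, thermometer from where it was at the start of the episode below 0.015 m); the robot touches nothing.
It fails at once if the organiser is lifted (over 12 mm) or tipped (over 0.15 rad) (height (world z) of organiser above 0.016 m or angle between organiser's own z axis and vertical above 0.15 rad).
It fails at once if the organiser is shoved more than 25 mm from where it stood (distance of organiser from where it was at the start of the episode above 0.025 m).
It fails at once if the organiser or a lid is pressed with more than 30 N (contact force between any of the fingers, the arm and organiser above 30 N).
It fails at once if another thing on the tray is moved more than 15 mm (distance of any of bottle, tin, eggcup, carton, thermometer from where it was at the start of the episode above 0.015 m).
It also fails if it takes over 64 s, if anything falls off the work surface, if the arm or the gripper's body presses on something with over 40 N, if the wrist force passes 120 N, or if a joint passes its speed limit or range.

ROBOT

A 6-joint arm with a two-finger parallel gripper is mounted at the origin on the work surface. World frame = base frame: x ahead of the robot, y to its left, z up, the work surface at z = 0. Lengths are in m, angles in rad, forces in N, time in s.
With the tool pointing down it reaches from about 0.35 to 0.975 m from the base axis. Payload 4.9 kg.
Tool frame: the origin (TCP) lies midway between the tips of the shut fingers; the grasp point (between the pads) lies 19 mm behind it; z points along the fingers, y is the line along which they close (so a half turn about z gives the same grasp; the last joint's range is limited). The gripper opens to 85 mm and grips with 20 to 120 N. Pads are 22 mm wide; open, the fingers measure 114 mm over their backs; the gripper's body (76 mm by 85 mm) begins 54 mm behind the grasp point. The pads swing forward as they close: fully open they stand 13 mm farther back than shut.
Start: joints at [-1.426, 0.053, 1.613, -0, 1.476, -0.119], TCP at [0.163, -0.603, 0.231] pointing down, gripper open.
Joint ranges: [-3.01, 3.01], [-1.01, 2.22], [0.06, 2.58], [-1.02, 4.17], [0.09, 2.62], [-3.14, 3.14]. Speed limits (rad/s): [2.57, 2.57, 3.14, 3.14, 3.14, 3.14].

INTERFACE

Orientations are given as a rotation vector (axis times angle).
In Python, from station import telemetry, optics, ctrl gives the robot as it stands.
- The arm moves only by the shell command python3 -m pendant 'ROWS' [FORCE]. ROWS is JSON, one flat list of numbers, 7 for each row, row after row: the turn, a rotation vector about the tool's x, y, z as a fraction of full scale, then the shift along the tool's x, y, z as a fraction of full scale, then the opening, from 0 (shut) to 1 (fully open). In form: [ax, ay, az, tx, ty, tz, fingers, ax, ay, az, tx, ty, tz, fingers, ...]. A call has 1 to 12 rows; each row is the pose to reach, as a shift and turn from the pose commanded when the call began, along the tool's axes at that moment; what a row does not reach only later rows make up. Full scale, the value 1, is 300 mm for a shift and 30 degrees for a turn. A row lasts 1/8 s, in which the tool goes at most 62.5 mm and 10.7 degrees, less where a joint would pass 70% of its speed; a pose out of reach is approached as far as the arm can. A call with a number of a shift or a turn outside -1 to 1 is refused whole. A call with a gripper value outside its range is refused whole. The fingers move at their own pace and stop on an object; FORCE is the grip in N (left out, the last holds). Time passes only in rows, so rows that repeat a pose let the fingers close. It gives the time, the measured TCP pose, the force, the opening and the grip force at its end, in the units of the state.
- telemetry.get_obs(): the state, without advancing time (a new reading comes with each control period).
- optics.get_image(name): name is "scene" or "top" or "wrist"; returns a dict with "image" (420x560x3 uint8, red, green, blue), "depth" (420x560 float32, m along the optical axis (not along the pixel's ray), 0 where there is no reading), "fx", "fy", "cx", "cy" (pixels), "dist_coeffs" ([k1, k2, p1, p2, k3] as OpenCV has them; the pictures are not rectified), "rvec" (rotation vector, rad) and "tvec" (3), from world to camera coordinates, as OpenCV has them. Camera axes: x right, y down, z forward; pixel columns grow to the right and rows downward; lengths in m; the calibration is good to about 2 mm. A picture is of the moment at which its call begins.
- ctrl.finish_job(): hands the job in; it is judged then, once.
The state is a dict: "t": time; "q": joint angles; "dq": joint speeds; "effort": joint torques, N m; "tool_pos": TCP position; "tool_rot": TCP orientation; "contact_force": force on the tool from outside, world axes, zero at the start; "wrist_torque": the same for the moment, N m; "opening": finger opening in m; "grip_force": force on a finger pad.
Only numpy, scipy, OpenCV 4.12 (cv2) and the standard library are available. Lean on these libraries where they do the work, as an engineer would, in place of code of your own. Each camera call takes 0.05 s, during which the arm holds its last target. There are 200 camera calls.

## Working session

There is one attempt and no reset: what is moved stays moved. The work goes in short steps, Python scripts to look and compute and a shell command to move; the robot and the scene stay as the last step left them, time stands still between calls to the robot, and variables do not carry over. Pictures are saved under pics/ and viewed, at most 10 in all, crops included, and the job is handed in when it is done.

```bash
mkdir -p pics; cat > h.py <<'E'
import numpy as np,cv2
from station import telemetry,optics,ctrl
def cloud(d):
    v,u=np.mgrid[0:420,0:560]
    K=np.array([[d['fx'],0,d['cx']],[0,d['fy'],d['cy']],[0,0,1]])
    n=cv2.undistortPoints(np.stack([u,v],-1).reshape(-1,1,2).astype(np.float32),K,np.array(d['dist_coeffs'],float)).reshape(420,560,2)
    z=d['depth']; P=np.dstack([n[...,0]*z,n[...,1]*z,z])
    R=cv2.Rodrigues(np.array(d['rvec'],float))[0]
    W=(P-np.array(d['tvec']).ravel())@R
    W[z==0]=np.nan
    return W
E
python3 - <<'E'
from h import *
for n in('top','scene'):
    d=optics.get_image(n); cv2.imwrite(f'pics/{n}0.png',d['image'][...,::-1]); np.save(f'{n}0.npy',cloud(d))
print(telemetry.get_obs())
E
```

```text
{'t': 0.1, 'q': array([-1.42600223e+00,  5.33059225e-02,  1.61417211e+00, -2.33085058e-05,
        1.47601191e+00, -1.19012433e-01]), 'dq': array([-0.0006698 , -0.00149678, -0.00365437,  0.00025271,  0.00045086,
        0.00098055]), 'effort': array([ 4.05279234e-04, -3.94906211e+01, -3.71361279e+01, -9.72126418e-05,
        3.89600420e-03, -2.27763587e-05]), 'tool_pos': array([ 0.16287645, -0.60280909,  0.2301674 ]), 'tool_rot': array([-3.11242198e+00, -4.12939758e-01,  7.48140778e-05]), 'contact_force': array([-0.96228409, -0.02516315, -0.02158812]), 'wrist_torque': array([-0.03205212,  0.04282781,  0.06114444]), 'grip_force': 0.0, 'opening': 0.08531955143070528}
```

View pics/top0.png

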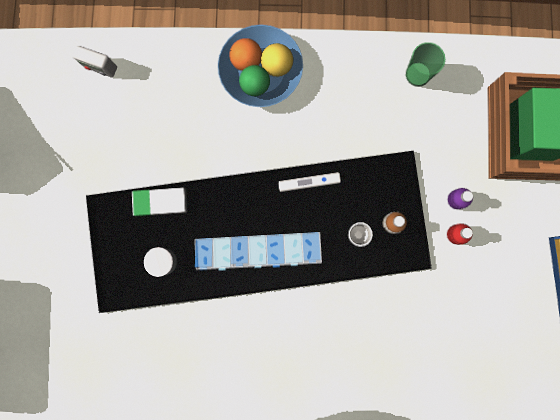

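View pics/scene0.png

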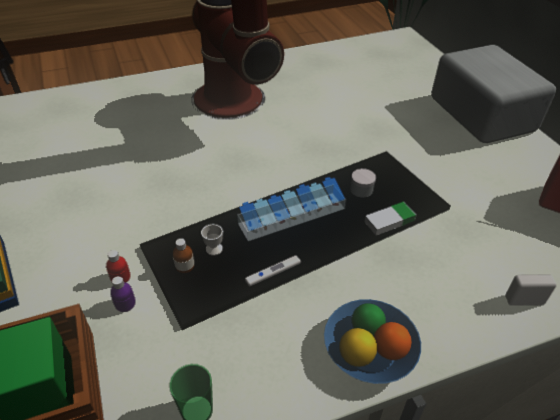

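Top picture: the bottle-like things are amber (395,222) on the tray, red (459,234) and purple (460,198) off it. The amber one fits. The organiser spans about (196..321, 232..269), with the tin or egg cup at (360,234) and (158,262).

```bash
python3 - <<'E'
from h import *
W=np.load('top0.npy'); im=cv2.imread('pics/top0.png')
for n,(u,v) in dict(amber=(395,222),red=(459,234),cup=(360,234),tin=(158,262),carton=(160,202),therm=(310,182)).items(): print(n,W[v,u].round(3))
hsv=cv2.cvtColor(im,cv2.COLOR_BGR2HSV)
m=np.zeros((420,560),bool); m[225:275,188:330]=1
m&=(W[...,2]>.02)
P=W[m]; print(len(P)); r=cv2.minAreaRect(P[:,:2].astype(np.float32)*1000); print(r, cv2.boxPoints(r))
# high res crop
S=np.load('scene0.npy'); Q=S[(S[...,2]>.02)&(S[...,2]<.1)]
a=W[m][:,:2].mean(0); print(a)
cv2.imwrite('pics/crop.png',cv2.resize(im[180:290,180:480],None,fx=2.6,fy=2.6,interpolation=cv2.INTER_CUBIC))
E
```

```text
amber [ 0.627 -0.277  0.084]
red [ 0.607 -0.41   0.06 ]
cup [ 0.604 -0.216  0.027]
tin [0.537 0.192 0.047]
carton [0.661 0.199 0.021]
therm [ 0.71  -0.111  0.015]
3751
((564.5271606445312, -7.5743408203125), (65.38304138183594, 256.476318359375), 4.648290634155273) [[ 521.5509   117.59274]
 [ 542.33545 -138.04001]
 [ 607.5034  -132.74142]
 [ 586.7189   122.89133]]
[ 0.56595528 -0.00893277]
```

View pics/crop.png

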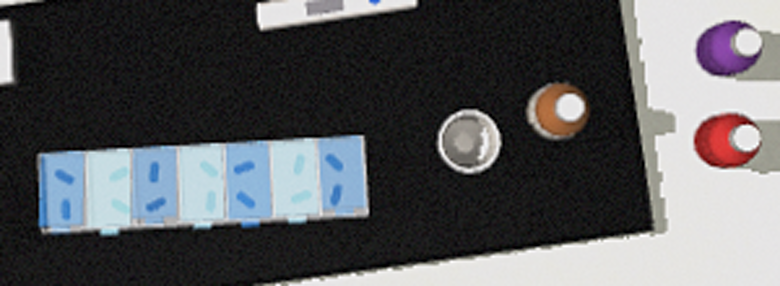

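The crop shows the amber bottle at (560,110), on the tray off the organiser's -y end; red and purple lie outside it. So the order is lid7 to lid1. Next I refine the pose and the lid angles.

```bash
cat > org.py <<'E'
from h import *
yaw=np.deg2rad(4.65); ex=np.array([np.cos(yaw),np.sin(yaw)]); ey=np.array([-ex[1],ex[0]]); c=np.array([.5662,-.0074])
def loc(W): return np.dstack([(W[...,:2]-c)@ex,(W[...,:2]-c)@ey,W[...,2]])
def angles(W):
    L=loc(W)
    for i in range(1,8):
        y=144-36*i
        s=(abs(L[...,1]*1000-y)<11)&(L[...,0]>-.03)&(L[...,0]<.022)&(L[...,2]>.03)&(L[...,2]<.085)
        x,z=L[s][:,0]*1000,L[s][:,2]*1000
        p=np.polyfit(x,z,1); k=abs(np.polyval(p,x)-z)<4; p=np.polyfit(x[k],z[k],1)
        print('lid',i,len(x),'ang %.3f z@hinge %.1f z@front %.1f'%(-np.arctan(p[0]),np.polyval(p,29),np.polyval(p,-31)))
E
python3 - <<'E'
from org import *
for n in('top0','scene0'): angles(np.load(n+'.npy'))
L=loc(np.load('top0.npy'))
s=(abs(L[...,0])<.05)&(abs(L[...,1])<.14)&(L[...,2]>.025)
for i in range(1,8):
    y=.144-.036*i; q=L[s&(abs(L[...,1]-y)<.014)]; print(i,np.percentile(q[:,0],[1,99]).round(4))
q=L[s]; print(np.percentile(q[:,1],[.5,99.5]))
o=telemetry.get_obs()
from scipy.spatial.transform import Rotation as Rn
R=Rn.from_rotvec(o['tool_rot']).as_matrix(); print(R.round(3))
for i in range(1,8):
    print(i,(c+ex*-.022+ey*(.144-.036*i)).round(4))
t=np.r_[c+ex*-.022+ey*-.108,.15]; print('tool shift',(R.T@(t-o['tool_pos'])/.3).round(3))
E
```

```text
lid 1 277 ang 0.390 z@hinge 38.8 z@front 63.4
lid 2 279 ang 0.276 z@hinge 37.8 z@front 54.8
lid 3 269 ang 0.498 z@hinge 38.7 z@front 71.3
lid 4 281 ang 0.328 z@hinge 38.3 z@front 58.8
lid 5 283 ang 0.297 z@hinge 38.0 z@front 56.4
lid 6 283 ang 0.330 z@hinge 38.6 z@front 59.2
lid 7 282 ang 0.436 z@hinge 39.5 z@front 67.4
lid 1 179 ang 0.405 z@hinge 37.7 z@front 63.4
lid 2 164 ang 0.251 z@hinge 39.0 z@front 54.4
lid 3 204 ang 0.498 z@hinge 38.2 z@front 70.8
lid 4 186 ang 0.317 z@hinge 39.0 z@front 58.6
lid 5 189 ang 0.313 z@hinge 37.7 z@front 57.1
lid 6 202 ang 0.326 z@hinge 38.7 z@front 59.0
lid 7 226 ang 0.471 z@hinge 37.9 z@front 68.4
1 [-0.0317  0.0304]
2 [-0.0339  0.0302]
3 [-0.0307  0.0304]
4 [-0.0321  0.0302]
5 [-0.0338  0.0301]
6 [-0.032   0.0301]
7 [-0.0301  0.0301]
[-0.12708675  0.12468747]
[[ 0.965  0.261 -0.   ]
 [ 0.261 -0.965  0.002]
 [ 0.    -0.002 -1.   ]]
1 [0.5355 0.0985]
2 [0.5384 0.0626]
3 [0.5414 0.0267]
4 [ 0.5443 -0.0092]
5 [ 0.5472 -0.0451]
6 [ 0.5501 -0.0809]
7 [ 0.553  -0.1168]
tool shift [ 1.678 -1.224  0.27 ]
```

```bash
python3 -m pendant '[0,0,-0.9,0.8,-0.6,0.1,0, 0,0,-0.9,0.8,-0.6,0.1,0, 0,0,-0.9,0.8,-0.6,0.1,0, 0,0,-0.9,0.8,-0.6,0.1,0, 0,0,-0.9,0.8,-0.6,0.1,0, 0,0,-0.9,0.8,-0.6,0.1,0, 0,0,-0.9,0.8,-0.6,0.1,0, 0,0,-0.9,0.8,-0.6,0.1,0]' 30
cat > rel.py <<'E'
import sys
from org import *
from scipy.spatial.transform import Rotation as Rn
# lid, z, forward offset from organiser centre (mm)
i,z,xo=int(sys.argv[1]),float(sys.argv[2])/1000,float(sys.argv[3])/1000
o=telemetry.get_obs(); R=Rn.from_rotvec(o['tool_rot']).as_matrix()
t=np.r_[c+ex*xo+ey*(.143-.036*i),z]
G=np.c_[np.r_[ey,0],np.r_[ex,0],[0,0,-1]]
print('t',o['t'],'pos',o['tool_pos'].round(4),'F',o['contact_force'].round(2),'open',round(o['opening'],3))
print('shift',(R.T@(t-o['tool_pos'])/.3).round(4),'turn',(Rn.from_matrix(R.T@G).as_rotvec(degrees=True)/30).round(3))
E
python3 rel.py 7 110 -22
```

```text
t: 1.1
tool_pos: [0.3471, -0.368, 0.2014]
tool_rot: [2.933, 1.126, -0.0]
contact_force: [0.2, -0.5, -0.3]
opening: -0.0001
grip_force: 0.0
t 1.1 pos [ 0.3471 -0.368   0.2014] F [ 0.2  -0.47 -0.27] open -0.0
shift [ 1.0686 -0.1601  0.3044] turn [ 0.000e+00  1.000e-03 -1.754e+00]
```

```bash
python3 -m pendant '[0,0,-1,0.7,-0.1,0.1,0, 0,0,-1,0.7,-0.1,0.1,0, 0,0,-1,0.7,-0.1,0.1,0, 0,0,-1,0.7,-0.1,0.1,0, 0,0,-1,0.7,-0.1,0.1,0, 0,0,-1,0.7,-0.1,0.1,0]'; python3 rel.py 7 110 -22
```

```text
t: 1.85
tool_pos: [0.483, -0.2053, 0.1715]
tool_rot: [2.541, 1.847, -0.001]
contact_force: [0.1, 0.1, 0.2]
opening: -0.0003
grip_force: 0.0
t 1.85 pos [ 0.483  -0.2053  0.1715] F [0.09 0.06 0.17] open -0.0
shift [0.3496 0.1324 0.2047] turn [-0.     0.001 -0.754]
```

```bash
python3 -m pendant '[0,0,-0.754,0.35,0.132,0.205,0, 0,0,-0.754,0.35,0.132,0.205,0, 0,0,-0.754,0.35,0.132,0.205,0, 0,0,-0.754,0.35,0.132,0.205,0, 0,0,-0.754,0.35,0.132,0.205,0]'; python3 rel.py 7 110 -22
python3 - <<'E'
from h import *
im=optics.get_image('top')['image'][...,::-1]; cv2.imwrite('pics/t1.png',cv2.resize(im[180:300,180:420],None,fx=3,fy=3))
E
```

```text
t: 2.48
tool_pos: [0.5535, -0.118, 0.1113]
tool_rot: [2.13, 2.306, 0.001]
contact_force: [0.1, -0.4, 0.6]
opening: -0.0001
grip_force: 0.0
t 2.475 pos [ 0.5535 -0.118   0.1113] F [ 0.06 -0.4   0.56] open -0.0
shift [ 0.0008 -0.0013  0.0042] turn [ 0.004  0.002 -0.003]
```

View pics/t1.png

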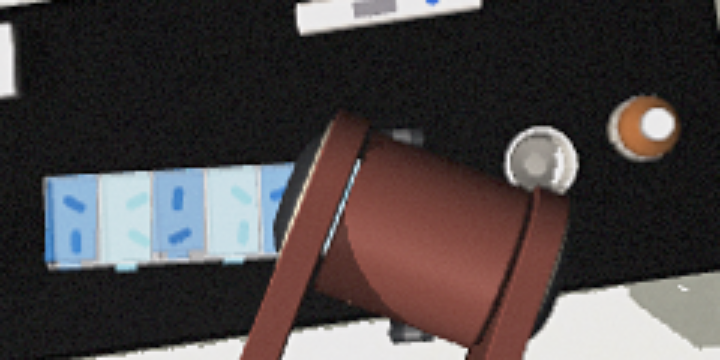

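The picture shows the arm over the -y end of the row, hiding lid7, with cup (541,160) and bottle (645,128) untouched. Pressing lid7.

```bash
python3 -m pendant '[0,0,0,0,0,0.1,0, 0,0,0,0,0,0.12,0, 0,0,0,0,0,0.14,0, 0,0,0,0,0,0.16,0, 0,0,0,0,0,0.18,0, 0,0,0,0,0,0.195,0, 0,0,0,0,0,0.21,0, 0,0,0,0,0,0.22,0, 0,0,0,0,0,0.227,0, 0,0,0,0,0,0.23,0, 0,0,0,0,0,0.23,0]'; python3 rel.py 7 40 -22
```

```text
t: 3.9
tool_pos: [0.5534, -0.1161, 0.0408]
tool_rot: [2.128, 2.311, 0.0]
contact_force: [-0.2, 0.1, -1.1]
opening: -0.0
grip_force: 0.0
t 3.9 pos [ 0.5534 -0.1161  0.0408] F [-0.22  0.06 -1.1 ] open -0.0
shift [-0.0055 -0.0014  0.0025] turn [ 0.    -0.     0.003]
```

```bash
python3 - <<'E'
from org import *
for n in('scene','top'):
    d=optics.get_image(n); 
    try: angles(cloud(d))
    except Exception as e: print(e)
E
```

```text
lid 1 186 ang 0.398 z@hinge 38.6 z@front 63.9
lid 2 169 ang 0.270 z@hinge 38.6 z@front 55.2
lid 3 207 ang 0.486 z@hinge 38.4 z@front 70.1
lid 4 192 ang 0.328 z@hinge 38.6 z@front 59.1
lid 5 186 ang 0.287 z@hinge 38.4 z@front 56.1
lid 6 189 ang 0.345 z@hinge 38.0 z@front 59.6
lid 7 202 ang 0.376 z@hinge 33.8 z@front 57.5
lid 1 279 ang 0.385 z@hinge 39.1 z@front 63.4
lid 2 274 ang 0.268 z@hinge 38.1 z@front 54.6
lid 3 270 ang 0.494 z@hinge 38.4 z@front 70.7
lid 4 280 ang 0.332 z@hinge 38.2 z@front 58.9
lid 5 101 ang 0.274 z@hinge 38.7 z@front 55.5
lid 6 25 ang 0.344 z@hinge 38.5 z@front 60.0
expected non-empty vector for x
```

```bash
python3 -m pendant '[0,0,0,0,0,0.003,0, 0,0,0,0,0,0.005,0, 0,0,0,0,0,0.005,0]'; python3 rel.py 6 110 -22
```

```text
t: 4.38
tool_pos: [0.5534, -0.1162, 0.0393]
tool_rot: [2.128, 2.311, 0.0]
contact_force: [0.2, -0.4, -0.5]
opening: -0.0
grip_force: 0.2
t 4.375 pos [ 0.5534 -0.1162  0.0393] F [ 0.22 -0.36 -0.54] open -0.0
shift [ 0.1146 -0.0013 -0.2355] turn [0.001 0.    0.003]
```

```bash
python3 -m pendant '[0,0,0,0,0,-0.155,0, 0,0,0,0,0,-0.155,0, 0,0,0,0.114,-0.001,-0.155,0, 0,0,0,0.114,-0.001,-0.155,0, 0,0,0,0.114,-0.001,-0.155,0]'; python3 rel.py 6 40 -22;  python3 - <<'E'
from org import *
angles(cloud(optics.get_image('scene')))
E
```

```text
t: 5.0
tool_pos: [0.5499, -0.0822, 0.0851]
tool_rot: [-2.127, -2.311, 0.001]
contact_force: [0.0, -0.2, -0.6]
opening: 0.0001
grip_force: 0.0
t 5.0 pos [ 0.5499 -0.0822  0.0851] F [ 0.02 -0.16 -0.57] open 0.0
shift [0.0008 0.0013 0.1504] turn [-0.002  0.     0.004]
lid 1 184 ang 0.398 z@hinge 38.1 z@front 63.4
lid 2 172 ang 0.264 z@hinge 38.2 z@front 54.4
lid 3 201 ang 0.500 z@hinge 37.7 z@front 70.4
lid 4 188 ang 0.321 z@hinge 39.0 z@front 59.0
lid 5 184 ang 0.299 z@hinge 38.3 z@front 56.7
lid 6 197 ang 0.346 z@hinge 37.9 z@front 59.5
lid 7 155 ang 0.017 z@hinge 38.7 z@front 39.7
```

```bash
python3 -m pendant '[0,0,0,0,0,0.06,0, 0,0,0,0,0,0.08,0, 0,0,0,0,0,0.1,0, 0,0,0,0,0,0.12,0, 0,0,0,0,0,0.135,0, 0,0,0,0,0,0.147,0, 0,0,0,0,0,0.154,0, 0,0,0,0,0,0.154,0, 0,0,0,0,0,0,0, 0,0,0,0,0,0,0, 0,0,0,0.12,0,0,0, 0,0,0,0.12,0,0,0]'; python3 rel.py 5 40 -22;  python3 - <<'E'
from org import *
angles(cloud(optics.get_image('scene')))
E
```

```text
t: 6.55
tool_pos: [0.5465, -0.0447, 0.085]
tool_rot: [-2.125, -2.313, 0.0]
contact_force: [-0.3, -0.4, -0.3]
opening: -0.0001
grip_force: 0.0
t 6.55 pos [ 0.5465 -0.0447  0.085 ] F [-0.27 -0.35 -0.34] open -0.0
shift [-0.0048  0.0022  0.1501] turn [-0.002 -0.001  0.007]
lid 1 183 ang 0.396 z@hinge 38.4 z@front 63.5
lid 2 167 ang 0.258 z@hinge 38.6 z@front 54.4
lid 3 211 ang 0.491 z@hinge 38.4 z@front 70.5
lid 4 184 ang 0.322 z@hinge 38.7 z@front 58.7
lid 5 186 ang 0.296 z@hinge 38.3 z@front 56.7
lid 6 152 ang 0.005 z@hinge 39.0 z@front 39.3
lid 7 157 ang 0.007 z@hinge 39.0 z@front 39.5
```

```bash
python3 -m pendant '[0,0,0,-0.003,0.002,0.06,0, 0,0,0,-0.003,0.002,0.08,0, 0,0,0,-0.003,0.002,0.1,0, 0,0,0,-0.003,0.002,0.12,0, 0,0,0,-0.003,0.002,0.135,0, 0,0,0,-0.003,0.002,0.147,0, 0,0,0,-0.003,0.002,0.154,0, 0,0,0,-0.003,0.002,0.154,0, 0,0,0,0,0,0,0, 0,0,0,0,0,0,0, 0,0,0,0.117,0.002,0,0, 0,0,0,0.117,0.002,0,0]'; python3 rel.py 4 40 -22;  python3 - <<'E'
from org import *
angles(cloud(optics.get_image('scene')))
E
```

```text
t: 8.1
tool_pos: [0.5443, -0.0098, 0.0851]
tool_rot: [-2.125, -2.313, 0.0]
contact_force: [-0.4, -0.1, -0.1]
opening: 0.0001
grip_force: 0.0
t 8.1 pos [ 0.5443 -0.0098  0.0851] F [-0.38 -0.14 -0.08] open 0.0
shift [-1.500e-03  1.000e-04  1.504e-01] turn [-0.002 -0.001  0.007]
lid 1 181 ang 0.397 z@hinge 38.3 z@front 63.4
lid 2 174 ang 0.247 z@hinge 39.0 z@front 54.1
lid 3 200 ang 0.498 z@hinge 38.2 z@front 70.8
lid 4 189 ang 0.333 z@hinge 38.4 z@front 59.2
lid 5 144 ang 0.005 z@hinge 39.1 z@front 39.4
lid 6 148 ang -0.003 z@hinge 39.3 z@front 39.1
lid 7 154 ang -0.001 z@hinge 39.4 z@front 39.3
```

```bash
python3 -m pendant '[0,0,0,0,0,0.06,0, 0,0,0,0,0,0.08,0, 0,0,0,0,0,0.1,0, 0,0,0,0,0,0.12,0, 0,0,0,0,0,0.135,0, 0,0,0,0,0,0.147,0, 0,0,0,0,0,0.154,0, 0,0,0,0,0,0.154,0, 0,0,0,0,0,0,0, 0,0,0,0,0,-0.01,0, 0,0,0,0.118,0.001,0,0, 0,0,0,0.118,0.001,0,0]'; python3 rel.py 3 40 -22;  python3 - <<'E'
from org import *
angles(cloud(optics.get_image('scene')))
E
```

```text
t: 9.65
tool_pos: [0.5416, 0.0255, 0.085]
tool_rot: [-2.124, -2.313, 0.001]
contact_force: [-0.4, 1.0, -1.2]
opening: 0.0001
grip_force: 0.0
t 9.65 pos [0.5416 0.0255 0.085 ] F [-0.43  0.96 -1.24] open 0.0
shift [ 0.0006 -0.0002  0.1501] turn [-0.002 -0.001  0.007]
lid 1 179 ang 0.404 z@hinge 38.4 z@front 64.0
lid 2 165 ang 0.269 z@hinge 38.3 z@front 54.8
lid 3 201 ang 0.492 z@hinge 38.5 z@front 70.6
lid 4 142 ang 0.015 z@hinge 39.0 z@front 39.9
lid 5 148 ang 0.012 z@hinge 39.0 z@front 39.8
lid 6 149 ang 0.013 z@hinge 38.9 z@front 39.7
lid 7 154 ang 0.011 z@hinge 38.7 z@front 39.3
```

Lid3 stands higher (71 mm), so I start its slow approach earlier.

```bash
python3 -m pendant '[0,0,0,0,0,0.035,0, 0,0,0,0,0,0.055,0, 0,0,0,0,0,0.075,0, 0,0,0,0,0,0.095,0, 0,0,0,0,0,0.115,0, 0,0,0,0,0,0.133,0, 0,0,0,0,0,0.147,0, 0,0,0,0,0,0.154,0, 0,0,0,0,0,0.154,0, 0,0,0,0,0,0,0, 0,0,0,0.12,0,0,0, 0,0,0,0.12,0,0,0]'; python3 rel.py 2 40 -22;  python3 - <<'E'
from org import *
angles(cloud(optics.get_image('scene')))
E
```

```text
t: 11.2
tool_pos: [0.5397, 0.0613, 0.0867]
tool_rot: [2.124, 2.313, 0.002]
contact_force: [0.1, -0.7, -0.2]
opening: 0.0
grip_force: 0.0
t 11.2 pos [0.5397 0.0613 0.0867] F [ 0.06 -0.74 -0.15] open 0.0
shift [ 0.0011 -0.0041  0.1557] turn [ 0.003 -0.     0.007]
lid 1 184 ang 0.404 z@hinge 38.3 z@front 64.0
lid 2 170 ang 0.253 z@hinge 38.9 z@front 54.4
lid 3 137 ang -0.008 z@hinge 39.6 z@front 39.1
lid 4 139 ang 0.019 z@hinge 38.7 z@front 39.8
lid 5 143 ang 0.009 z@hinge 39.0 z@front 39.6
lid 6 156 ang 0.004 z@hinge 39.0 z@front 39.3
lid 7 153 ang 0.009 z@hinge 39.0 z@front 39.5
```

```bash
python3 -m pendant '[0,0,0,0,0,0.06,0, 0,0,0,0,0,0.08,0, 0,0,0,0,0,0.1,0, 0,0,0,0,0,0.12,0, 0,0,0,0,0,0.135,0, 0,0,0,0,0,0.147,0, 0,0,0,0,0,0.154,0, 0,0,0,0,0,0.154,0, 0,0,0,0,0,0,0, 0,0,0,0,0,0,0, 0,0,0,0.12,0,0,0, 0,0,0,0.12,0,0,0]'; python3 rel.py 1 40 -22;  python3 - <<'E'
from org import *
angles(cloud(optics.get_image('scene')))
E
```

```text
t: 12.75
tool_pos: [0.5358, 0.0972, 0.0852]
tool_rot: [-2.125, -2.313, 0.0]
contact_force: [-0.3, 0.1, 0.4]
opening: -0.0003
grip_force: 0.0
t 12.75 pos [0.5358 0.0972 0.0852] F [-0.29  0.13  0.44] open -0.0
shift [ 0.001  -0.0004  0.1507] turn [-0.001 -0.001  0.007]
lid 1 186 ang 0.407 z@hinge 38.2 z@front 64.0
lid 2 134 ang 0.009 z@hinge 39.0 z@front 39.5
lid 3 133 ang -0.016 z@hinge 39.5 z@front 38.6
lid 4 143 ang 0.000 z@hinge 39.2 z@front 39.2
lid 5 148 ang -0.004 z@hinge 39.3 z@front 39.1
lid 6 151 ang 0.016 z@hinge 38.8 z@front 39.7
lid 7 157 ang 0.008 z@hinge 39.0 z@front 39.5
```

```bash
python3 -m pendant '[0,0,0,0,0,0.055,0, 0,0,0,0,0,0.075,0, 0,0,0,0,0,0.095,0, 0,0,0,0,0,0.115,0, 0,0,0,0,0,0.133,0, 0,0,0,0,0,0.147,0, 0,0,0,0,0,0.154,0, 0,0,0,0,0,0.154,0, 0,0,0,0,0,0,0, 0,0,0,0,0,-0.3,0, 0,0,0,0,-0.6,-0.5,0, 0,0,0,0,-0.6,-0.5,0]'; python3 -m pendant '[0,0,0,0,0,0,0,0,0,0,0,0,0,0,0,0,0,0,0,0,0,0,0,0,0,0,0,0]';  python3 - <<'E'
from org import *
angles(cloud(optics.get_image('scene')))
d=optics.get_image('top'); W=cloud(d); cv2.imwrite('pics/t2.png',d['image'][...,::-1])
for n,(u,v) in dict(amber=(395,222),cup=(360,234),tin=(158,262),carton=(160,202),therm=(310,182)).items(): print(n,W[v,u].round(3))
E
```

```text
t: 14.3
tool_pos: [0.4237, 0.0865, 0.2048]
tool_rot: [2.127, 2.31, 0.002]
contact_force: [-0.4, -0.6, 1.0]
opening: -0.0006
grip_force: 0.0
t: 14.8
tool_pos: [0.4245, 0.0866, 0.2015]
tool_rot: [-2.126, -2.309, 0.004]
contact_force: [-0.3, -0.1, -0.5]
opening: 0.0004
grip_force: 0.0
lid 1 127 ang -0.012 z@hinge 39.8 z@front 39.0
lid 2 133 ang 0.004 z@hinge 39.5 z@front 39.7
lid 3 136 ang 0.019 z@hinge 38.4 z@front 39.5
lid 4 140 ang -0.012 z@hinge 39.7 z@front 39.0
lid 5 142 ang 0.005 z@hinge 39.2 z@front 39.5
lid 6 151 ang 0.000 z@hinge 39.3 z@front 39.3
lid 7 155 ang 0.015 z@hinge 39.0 z@front 39.9
amber [ 0.627 -0.278  0.08 ]
cup [ 0.604 -0.216  0.024]
tin [0.537 0.191 0.051]
carton [0.661 0.2   0.021]
therm [ 0.709 -0.111  0.021]
```

View pics/t2.png

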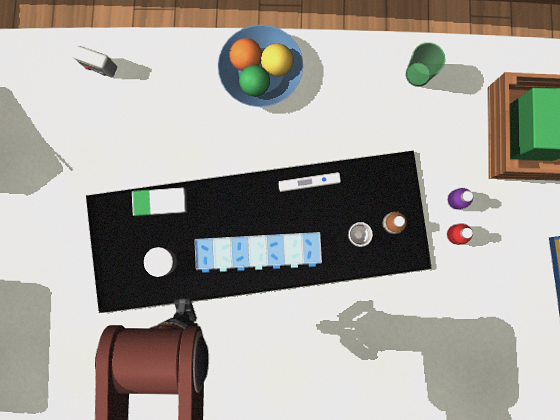

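All seven lids lie flat, the organiser still spans (196..321, 232..269), the other things are in place, and the arm is clear.

```bash
python3 -c "
from station import ctrl
print(ctrl.finish_job())"
```

```text
the job is handed in; nothing more can be done
None
```

I pressed all seven lids shut in order from the amber bottle's end (lid7 to lid1); camera checks before hand-in showed every lid flat and the organiser and other tray items in place, and the job is handed in (no verdict was returned).

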